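# Set a cup on the coffee machine's rest and start a coffee

### The job

Set the orange cup down (do not drop it) upright on the coffee machine's small raised cup rest, centred under the nozzle, and let go of it. Then press the blue cup-size button fully down and let it come back up, and after it do the same with the green start button, one at a time. Do not press the red button, keep the cup standing on the rest, and leave everything else on the table where it is.

Things in the scene. Friction and masses are not known exactly. Their poses are not given: they have to be found in the camera images.
- cup: The orange rigid plastic cup, an open, slightly flared tumbler without a handle: 90 mm tall, 56 mm outside diameter at the foot, 62 mm at the rim, wall 4 mm, about 0.15 kg. Origin at the centre of its underside, z up along its axis. It starts standing on the table and may be gripped round the outside.
- machine: Grey and black coffee machine, fixed, 300 mm deep (its x), 150 mm wide (its y), 330 mm high. Origin at the centre of its underside, z up; its front faces its own -x. A foot plate 22 mm high spans all of it; column and tank fill x from -20 to +150 mm. A sloped black button panel tops its head; the panel's outward normal leans 30 degrees from vertical towards the front (-x).
- cup_rest (a point): Centre of the top surface of the cup rest: a flat horizontal brass-coloured tongue 60 mm (machine x) by 40 mm (machine y), narrower than the cup's foot, on a 24 mm wide stem, 85 mm above the table and 55 mm in front of the column. It is directly below the nozzle. Axes as the machine's.
- nozzle (a point): Lower end of the coffee nozzle, a steel stub of 20 mm diameter, 135 mm above the cup rest. The head above it is as wide as the machine, overhangs from machine x = -95 mm back to the column, underside 235 mm above the table: the rest is reached from the front only, with the gripper leaning out to the front. Axes as the machine's.
- size_button_top (a point): Centre of the top of the blue round cup-size button (28 mm diameter), on the sloped panel at machine y = +45 mm. z is the outward normal; the button is pressed along -z.
- size_button (a joint): Travel of the blue cup-size button: 0 up, 0.006 m fully down; a spring, about 5 N when fully down, returns it.
- start_button_top (a point): Centre of the top of the green round start button (28 mm diameter), in the middle of the panel (machine y = 0), 45 mm from its neighbours. z is the outward normal; pressed along -z.
- start_button (a joint): Travel of the green start button: 0 up, 0.006 m fully down, spring about 5 N.
- rinse_button (a joint): Travel of the red rinse button at machine y = -45 mm, same kind: it must not be pressed.
- white_cup: White cup of the same shape and size as the orange one; bystander. Origin at the centre of its underside.
- jar: Amber glass jar with a steel lid, 60 mm diameter, 95 mm tall; bystander, origin at the centre of its underside. The orange cup, white cup and jar stand in three spots, in any order.
- carton: White and orange drink carton, 65 x 65 x 201 mm; bystander, origin at the centre of its underside.
- stapler: Black stapler, 150 x 34 x 42 mm, long along its x; bystander, origin at the centre of its underside.
- mouse: White computer mouse, 105 x 58 x 32 mm; bystander, origin at the centre of its underside.
- tape: Yellow ring of tape lying flat, 90 mm outside diameter, 24 mm high; bystander, origin at the centre of its underside.
- pod_box: Cardboard and green box of coffee pods, 90 x 130 x 75 mm; bystander, origin at the centre of its underside.
Things that resemble listed ones, but are neither listed nor needed, are in the scene too. What is meant by the cup is not purple, turquoise or yellow, and is the larger of those in its own colour.

How it is judged:
By the outcome, as a careful person would: the job done as asked, in the order asked, and still so for the second after the job is handed in, with the robot touching nothing.
It also fails if it takes over 58 s, if anything falls off the work surface, if the arm or the gripper's body presses on something with over 40 N, if the wrist force passes 120 N, or if a joint passes its speed limit or range.

### The arm

A 6-joint arm with a two-finger parallel gripper is mounted at the origin on the work surface. World frame = base frame: x ahead of the robot, y to its left, z up, the work surface at z = 0. Lengths are in m, angles in rad, forces in N, time in s.
With the tool pointing down it reaches from about 0.275 to 0.875 m from the base axis. Payload 12.5 kg.
Tool frame: the origin (TCP) lies on the mounting face of the last link; the fingertips stand 173 mm ahead of it and the grasp point (between the pads) lies 155 mm ahead of it; z points along the fingers, y is the line along which they close (so a half turn about z gives the same grasp; the last joint's range is limited). The gripper opens to 85 mm and grips with 20 to 120 N. Pads are 22 mm wide; open, the fingers measure 114 mm over their backs; the gripper's body (76 mm by 85 mm) begins 54 mm behind the grasp point. The pads swing forward as they close: fully open they stand 13 mm farther back than shut.
Start: joints at [1.208, 0.351, 1.652, -0, 1.139, -0.085], TCP at [0.151, 0.529, 0.405] pointing down, gripper open.
Joint ranges: [-2.75, 2.75], [-0.79, 2.1], [0.01, 2.65], [-1.57, 4.71], [0.07, 3.14], [-2.87, 2.87]. Speed limits (rad/s): [2.22, 2.22, 2.79, 3.14, 3.14, 3.14].

### API

Orientations are given as a unit quaternion [x, y, z, w].
In Python, from cell import sensors, eyes, manip, spot_in gives the robot as it stands. The module is installed in compiled form; this text tells all that it offers.
- The arm moves only by the tool send_rows, never from a script. Its argument "deltas" is a list of rows, each an object of numbers: "gripper": the opening, from -1 (shut) to 1 (fully open); "dx", "dy", "dz": the shift along the tool's x, y, z in m; "rx", "ry", "rz": the turn, a rotation vector about the tool's x, y, z in degrees. In form: [{"gripper": .., "dx": .., "dy": .., "dz": .., "rx": .., "ry": .., "rz": ..}, ...]. A call has 1 to 8 rows; each row shifts and turns the commanded pose from where the row before left it, along the tool's axes as they then stand; what a row does not reach is not made up. A row lasts 1/12 s, in which the tool goes at most 41.7 mm and 7.16 degrees, less where a joint would pass 70% of its speed; a pose out of reach is approached as far as the arm can. A call with a gripper value outside its range is refused whole. The fingers move at their own pace and stop on an object; "force" is the grip in N (left out, the last holds). Time passes only in rows, so rows that do not move let the fingers close. It gives the time, the measured TCP pose, the force, the opening and the grip force at its end, in the units of the state.
- sensors.get_state(): the state, without advancing time (a new reading comes with each control period).
- eyes.read_camera(name): name is "scene" or "side" or "wrist"; returns a dict with "img" (384x512x3 uint8, red, green, blue), "K" (3x3 intrinsics, pixels), "k1" (the pictures are not rectified: a ray, as slopes to the right and down, at radius r is drawn at 1 + k1 r^2 times it, then the intrinsics apply), "position" and "rotation" of the camera in the world; the wrist camera has in their place "tool_from_camera" (4x4, takes a point from camera to tool coordinates, whose origin is the TCP and whose axes are the flange's). Camera axes: x right, y down, z forward; pixel columns grow to the right and rows downward; lengths in m; the calibration is good to about 2 mm. A picture is of the moment at which its call begins: read the wrist's pose just before it. There is no depth.
- manip.sign_off(): hands the job in; it is judged then, once.
Trained networks look in the newest picture that a camera, given by its name, has taken for a name from the list of things; names that differ only in an ending like _2 or _b are one class to them, and where a whole thing is asked for, a point or a joint stands for the part that bears it (a point fixed in the world has none). Each returns a list of dicts, best first, with "conf" (0 to 1); they miss things now and then, are a little off and sometimes report something else, mostly with a low value. They report only what shows in the picture. A call takes as long as a camera call. They do not tell look-alikes from the thing itself.
- spot_in(camera, name): "pixel" ([column, row] in pixels, amid what is visible of it).
The state is a dict: "time_s": time; "qpos": joint angles; "dq": joint speeds; "joint_torque": joint torques, N m; "tool_pos": TCP position; "orientation": TCP orientation; "force": force on the tool from outside, world axes, zero at the start; "moment": the same for the moment, N m; "opening": finger opening in m; "finger_force": force on a finger pad.
Only numpy, scipy, OpenCV 4.12 (cv2) and the standard library are available. Lean on these libraries where they do the work, as an engineer would, in place of code of your own. Each camera call takes 0.05 s, during which the arm holds its last target. There are 200 camera calls.

## Working session

There is one attempt and no reset: what is moved stays moved. The work goes in short steps, Python scripts to look and compute and a tool call to move; the robot and the scene stay as the last step left them, time stands still between calls to the robot, and variables do not carry over. Pictures are saved under pics/ and viewed, at most 10 in all, crops included, and the job is handed in when it is done.

Besides the shell and the picture viewer there is one more tool, called after "Call:" as name(argument=value, ...) on one line, values as JSON. send_rows: Moves the arm, as the interface text tells. Its arguments: {"type":"object","properties":{"deltas":{"type":"array","items":{"type":"object","properties":{"gripper":{"type":"number"},"dx":{"type":"number"},"dy":{"type":"number"},"dz":{"type":"number"},"rx":{"type":"number"},"ry":{"type":"number"},"rz":{"type":"number"}}}},"force":{"type":"number"}},"required":["deltas"]}

```bash
mkdir -p pics
cat > h.py <<'E'
import numpy as np, cv2
from cell import sensors, eyes, manip, spot_in
from scipy.spatial.transform import Rotation as R
def cam(n):
    s=sensors.get_state(); c=eyes.read_camera(n)
    if n=='wrist':
        T=np.eye(4);T[:3,:3]=R.from_quat(s['orientation']).as_matrix();T[:3,3]=s['tool_pos']
        T=T@np.array(c['tool_from_camera']);c['position']=T[:3,3];c['rotation']=T[:3,:3]
    c['position']=np.array(c['position']);M=np.array(c['rotation'])
    c['rotation']=M if M.shape==(3,3) else R.from_quat(M).as_matrix()
    return c
def ray(c,px):
    K=np.array(c['K']);u=np.array([(px[0]-K[0,2])/K[0,0],(px[1]-K[1,2])/K[1,1]])
    x=u.copy()
    for _ in range(20): x=u/(1+c['k1']*(x@x))
    d=c['rotation']@np.array([x[0],x[1],1]);return c['position'],d/np.linalg.norm(d)
def atz(c,px,z):
    p,d=ray(c,px);return p+d*(z-p[2])/d[2]
def proj(c,P):
    q=(np.atleast_2d(P)-c['position'])@c['rotation'];x=q[:,:2]/q[:,2:]
    x=x*(1+c['k1']*(x**2).sum(1,keepdims=True));K=np.array(c['K'])
    return x*[K[0,0],K[1,1]]+[K[0,2],K[1,2]]
def tri(rs):
    A=sum(np.eye(3)-np.outer(d,d) for p,d in rs);b=sum((np.eye(3)-np.outer(d,d))@p for p,d in rs)
    return np.linalg.solve(A,b)
E
python3 - <<'E'
from h import *
import pickle
np.set_printoptions(precision=3,suppress=True)
print(sensors.get_state())
C={}
for n in ['scene','side','wrist']:
    c=cam(n);C[n]=c
    print(n,c['position'],c['rotation'][:,2],c['K'][0],c['k1'])
    for t in ['cup','white_cup','machine','cup_rest','nozzle','size_button','start_button','rinse_button','size_button_top','start_button_top']:
        try:
            print(n,t,[(np.round(d['pixel'],1).tolist(),round(d['conf'],2)) for d in spot_in(n,t)])
        except Exception as e: print(t,e)
pickle.dump(C,open('c.pkl','wb'))
for n in ['scene','side']:
    cv2.imwrite(f'pics/{n}0.png',cv2.resize(C[n]['img'][:,:,::-1],(800,600)))
E
```

```text
{'time_s': 0.0, 'qpos': array([ 1.208,  0.351,  1.652,  0.   ,  1.139, -0.085]), 'dq': array([ 0.002,  0.   ,  0.001, -0.001,  0.001,  0.001]), 'joint_torque': array([ -0.   , -50.611, -29.14 ,  -0.   ,   0.005,  -0.   ]), 'tool_pos': array([0.151, 0.529, 0.404]), 'orientation': array([ 0.138,  0.99 , -0.001, -0.   ]), 'force': array([ 0.097, -0.409, -0.974]), 'moment': array([-0.044,  0.009, -0.009]), 'finger_force': 0.0, 'opening': 0.08542433996812077}
scene [1.037 0.666 0.943] [-0.42  -0.602 -0.679] [358.829   0.    253.702] -0.10656459218969977
scene cup [([268.2, 256.2], 0.86), ([232.2, 127.6], 0.75), ([301.4, 199.8], 0.7), ([268.7, 205.6], 0.67), ([214.8, 228.9], 0.59), ([250.9, 223.2], 0.55)]
scene white_cup [([328.1, 257.0], 0.93)]
scene machine [([227.9, 147.1], 0.87), ([294.4, 278.6], 0.7)]
scene cup_rest [([227.7, 149.1], 0.96)]
scene nozzle [([227.1, 149.2], 0.59), ([244.9, 122.0], 0.16)]
scene size_button [([222.4, 127.8], 0.58)]
scene start_button [([230.4, 123.4], 0.53), ([283.2, 336.4], 0.45), ([228.6, 151.0], 0.41)]
scene rinse_button [([244.1, 122.6], 0.47)]
scene s
[... 406 characters left out ...]
e machine [([343.9, 281.7], 0.73), ([335.9, 215.1], 0.56)]
side cup_rest [([343.3, 282.3], 0.92), ([304.6, 232.4], 0.19)]
side nozzle [([340.9, 282.3], 0.88), ([209.6, 244.5], 0.27)]
side size_button [([337.1, 215.1], 0.51)]
side start_button [([321.5, 224.4], 0.68)]
side rinse_button [([304.5, 233.6], 0.54)]
side size_button_top []
side start_button_top [([304.2, 236.6], 0.69), ([319.2, 222.9], 0.47)]
wrist [0.072 0.55  0.373] [ 0.306 -0.088 -0.948] [324.46    0.    254.469] -0.06614368546425489
wrist cup []
wrist white_cup []
wrist machine []
wrist cup_rest []
wrist nozzle []
wrist size_button []
wrist start_button []
wrist rinse_button []
wrist size_button_top []
wrist start_button_top []
```

View pics/scene0.png

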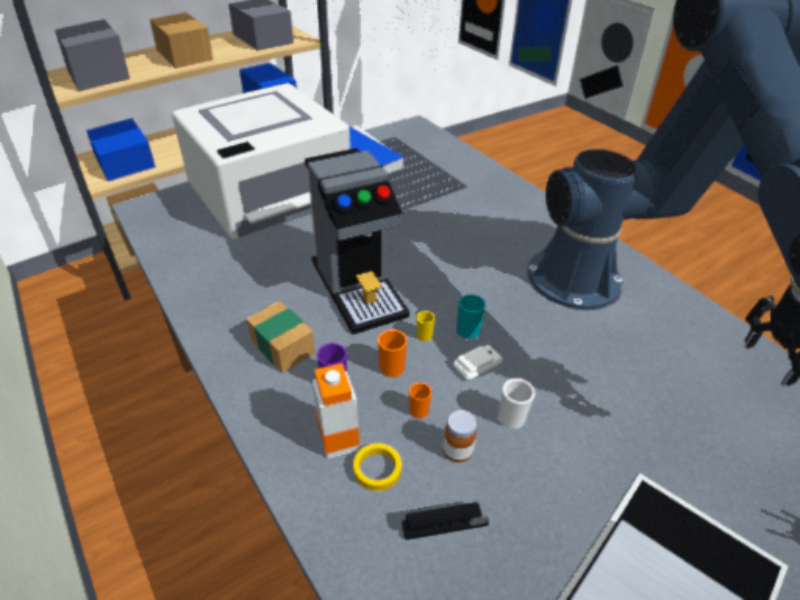

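View pics/side0.png

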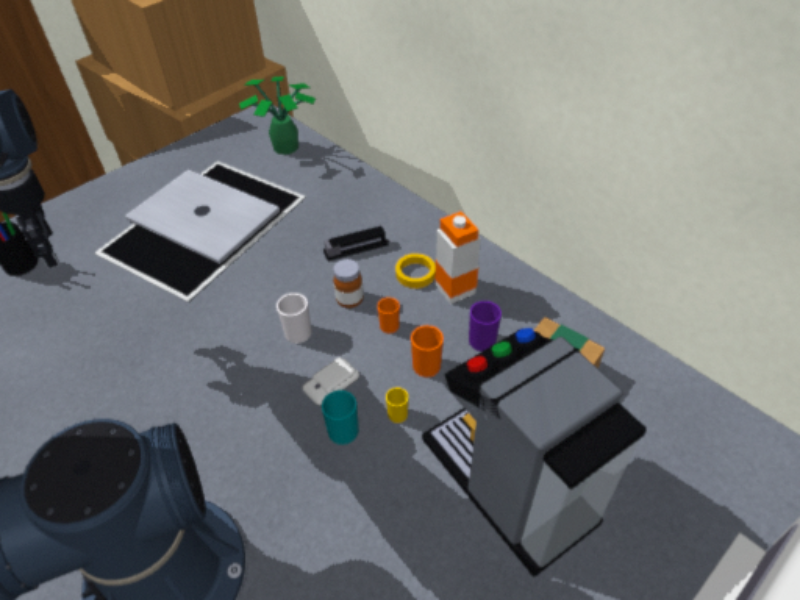

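The scene view shows the large orange cup at view pixel (392,353), with the small orange look-alike at (420,400). The machine's buttons are at (344,200), (365,196) and (384,191), and the brass rest is at (369,283). In the side view the cup is at (427,350), and red, green and blue are at (478,364), (502,349) and (525,336).

Run:
```python
from h import *
import pickle
np.set_printoptions(precision=4,suppress=True)
C=pickle.load(open('c.pkl','rb'))
def seg(n,lo,hi,near,rad,k=512/800):
    hsv=cv2.cvtColor(C[n]['img'],cv2.COLOR_RGB2HSV);m=cv2.inRange(hsv,lo,hi)
    N,l,s,ce=cv2.connectedComponentsWithStats(m)
    nr=np.array(near)*k
    i=[i for i in range(1,N) if np.linalg.norm(ce[i]-nr)<rad and s[i,4]>8]
    if not i:return None
    i=max(i,key=lambda i:s[i,4]);return ce[i],s[i],l==i
cols={'red':((0,150,90),(8,255,255)),'green':((55,120,60),(85,255,255)),'blue':((105,150,90),(128,255,255)),'cup':((6,180,90),(14,255,255)),'rest':((15,110,80),(26,255,255))}
nearS={'red':(384,191),'green':(365,196),'blue':(344,200),'cup':(392,353),'rest':(369,283)}
nearD={'red':(478,364),'green':(502,349),'blue':(525,336),'cup':(427,350)}
P={}
for k in cols:
    a=seg('scene',*cols[k],nearS[k],12); b=seg('side',*cols[k],nearD[k],12) if k in nearD else None
    print(k,a and a[:2],b and b[:2])
    if a and b:
        P[k]=tri([ray(C['scene'],a[0]),ray(C['side'],b[0])]);print(P[k])
print('pitch',np.linalg.norm(P['red']-P['green']),np.linalg.norm(P['blue']-P['green']))
d=P['blue']-P['red'];print('machine y dir',d, 'yaw',np.degrees(np.arctan2(-d[0],d[1])))
# cup fit
from scipy.optimize import least_squares
th=np.linspace(0,2*np.pi,60)
def pts(x,y):
    return np.vstack([np.c_[x+r*np.cos(th),y+r*np.sin(th),0*th+z] for r,z in((.028,0),(.031,.09))])
best=[]
for n,nr in(('scene',nearS),('side',nearD)):
    m=seg(n,(4,140,50),(16,255,255),nr['cup'],12)[2]
    m=cv2.morphologyEx(m.astype(np.uint8),cv2.MORPH_CLOSE,np.ones((9,9)))
    best.append((n,m))
def cost(p,sel=best):
    t=0
    for n,m in sel:
        o=np.zeros((384*1,512),np.uint8);h=cv2.convexHull((proj(C[n],pts(*p))*16).astype(np.int32).reshape(-1,1,2))
        cv2.fillConvexPoly(o,h,1,8,4);t+=(o!=m).sum()
    return t
from scipy.optimize import minimize
for sel in (best,best[:1],best[1:]):
    r=minimize(cost,P['cup'][:2],args=(sel,),method='Nelder-Mead',options=dict(initial_simplex=P['cup'][:2]+np.array([[0,0],[.01,0],[0,.01]])));print(r.x,r.fun)
for n,box in(('scene',(165,80,120,140)),('side',(250,180,170,200))):
    x,y,w,h=box;cv2.imwrite(f'pics/m_{n}.png',cv2.resize(C[n]['img'][y:y+h,x:x+w,::-1],None,fx=600/h if n=='side' else 4.2,fy=600/h if n=='side' else 4.2,interpolation=cv2.INTER_CUBIC))
```

```text
red (array([245.2   , 122.4545]), array([241, 119,   9,   8,  55], dtype=int32)) (array([305.0882, 232.5588]), array([299, 228,  13,  10, 102], dtype=int32))
[ 0.4675 -0.2112  0.3057]
green (array([232.8095, 125.1111]), array([229, 121,   9,   9,  63], dtype=int32)) (array([320.5588, 222.9216]), array([315, 218,  12,  11, 102], dtype=int32))
[ 0.5117 -0.2183  0.3065]
blue (array([219.8923, 128.0769]), array([216, 124,   9,   9,  65], dtype=int32)) (array([335.7   , 214.0778]), array([330, 210,  12,   9,  90], dtype=int32))
[ 0.5561 -0.2261  0.306 ]
cup (array([250.7517, 225.4023]), array([242, 211,  18,  30, 435], dtype=int32)) (array([272.6951, 223.7877]), array([263, 208,  21,  33, 551], dtype=int32))
[ 0.5787 -0.0064  0.0493]
rest (array([235.7668, 182.3679]), array([228, 173,  16,  21, 193], dtype=int32)) None
pitch 0.04472742558283434 0.04516886830480901
machine y dir [ 0.0887 -0.0148  0.0003] yaw -99.50279863175993
[ 0.5773 -0.0074] 119.0
[ 0.5756 -0.0083] 54.0
[ 0.5815 -0.006 ] 52.0
```

View pics/m_scene.png

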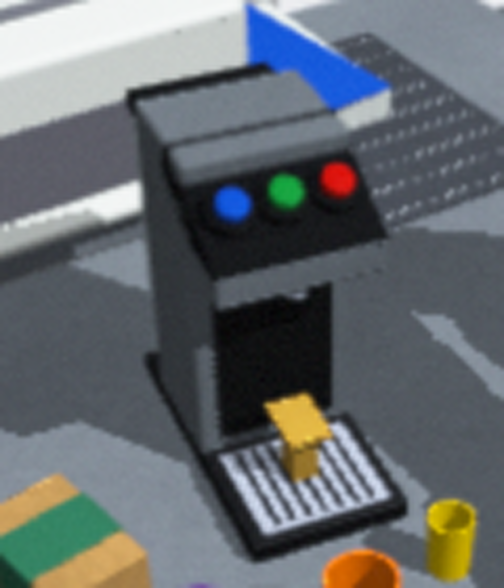

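The crop shows the rest's top corners at crop pixels (265,403), (303,394), (331,432) and (297,445). The foot plate's front corners are at (258,556) and (405,508). The blue, green and red buttons are clear.

```bash
python3 - <<'E'
from h import *
import pickle
np.set_printoptions(precision=4,suppress=True)
C=pickle.load(open('c.pkl','rb'));c=C['scene']
f=lambda p:(np.array(p)/4.2+[165,80]-.4)
r=np.array([atz(c,f(p),.085) for p in((265,403),(303,394),(331,432),(297,445))])
print(r,r.mean(0));
print(np.linalg.norm(np.diff(r,axis=0,append=r[:1]),axis=1))
yv=np.array([.0887,-.0148,0]);yv/=np.linalg.norm(yv);xv=np.array([yv[1],-yv[0],0]);G=np.array([.5117,-.2182,0])
for q in list(r)+[r.mean(0),atz(c,f((258,556)),0),atz(c,f((405,508)),0),np.array([.5773,-.0074,0])]: print('from green: mx,my',(q-G)@xv,(q-G)@yv)
# detections side: outlier
print(xv,yv)
E
python3 -c "
import cv2,pickle
C=pickle.load(open('c.pkl','rb'));cv2.imwrite('pics/m_side2.png',cv2.resize(C['side']['img'][180:380,250:420,::-1],None,fx=3,fy=3,interpolation=cv2.INTER_CUBIC))"
```

```text
[[ 0.5292 -0.2348  0.085 ]
 [ 0.4942 -0.227   0.085 ]
 [ 0.5014 -0.1696  0.085 ]
 [ 0.5353 -0.1713  0.085 ]] [ 0.515  -0.2007  0.085 ]
[0.0358 0.0578 0.0339 0.0638]
from green: mx,my 0.013475760377533428 0.019980101715862644
from green: mx,my 0.011560179344433659 -0.01580253139249825
from green: mx,my -0.04621685341147779 -0.018107354394823597
from green: mx,my -0.0501786190014637 0.01551830789930659
from green: mx,my -0.01783988317274359 0.00039713095696179094
from green: mx,my -0.08238853143163537 0.06757428276000127
from green: mx,my -0.07926580953898966 -0.0764273319392849
from green: mx,my -0.21872190304779657 0.030012149658934485
[-0.1646 -0.9864  0.    ] [ 0.9864 -0.1646  0.    ]
```

View pics/m_side2.png

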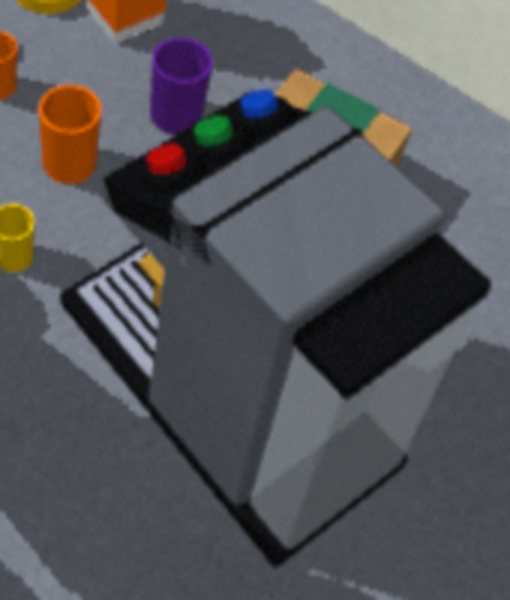

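The side crop confirms the button layout, the cup's surroundings and the plate corners: red-side front at crop (65,297), rear at (278,563). Next I'll fit the machine pose and map the objects.

```bash
cat > fitm.py <<'E'
from h import *
from scipy.optimize import least_squares
def fit(obs,x0=(.52,-.15,-1.735)):
    def P(p,m):
        c,s=np.cos(p[2]),np.sin(p[2]);return np.array([p[0]+c*m[0]-s*m[1],p[1]+s*m[0]+c*m[1],m[2]])
    f=lambda p:np.concatenate([(proj(c,P(p,m))[0]-px)*w for c,m,px,w in obs])
    r=least_squares(f,x0,loss='soft_l1');return r.x,f(r.x).reshape(-1,2),P
E
python3 - <<'E'
from fitm import *
import pickle
np.set_printoptions(precision=4,suppress=True)
C=pickle.load(open('c.pkl','rb'));c=C['scene'];d=C['side']
f=lambda p:(np.array(p)/4.2+[165,80]-.4)
g=lambda p:(np.array(p)/3+[250,180]-.4)
R_=[((265,403),(-.045,.02)),((303,394),(-.045,-.02)),((331,432),(-.105,-.02)),((297,445),(-.105,.02))]
obs=[(c,(a[0],a[1],.085),f(p),1) for p,a in R_]
obs+=[(c,(-.15,.075,0),f((258,556)),1),(c,(-.15,-.075,.022),f((407,505)),.5),(d,(-.15,-.075,.022),g((65,294)),1),(d,(.15,-.075,0),g((278,565)),1),(d,(.15,.075,.022),g((406,458)),1)]
x,r,P=fit(obs);print(x,np.degrees(x[2]));print(r)
print('rest',P(x,(-.075,0,.085)))
c_,s_=np.cos(x[2]),np.sin(x[2])
for k,G in dict(r=(.4675,-.2112),g=(.5117,-.2183),b=(.5561,-.2261)).items():
    e=np.array(G)-x[:2];print(k,'machine xy',c_*e[0]+s_*e[1],-s_*e[0]+c_*e[1])
k=.64
for n,z,a,b in [('yellowc',.025,(426,326),(397,405)),('teal',.045,(471,317),(341,418)),('purple',.09,(332,353),(485,312)),('smallor',.03,(420,400),(389,315)),('mouse',.015,(478,361),(331,381)),('white',.045,(516,403),(295,318)),('jar',.05,(460,436),(348,284)),('carton',.1,(337,410),(457,257)),('tape',.012,(377,467),(416,270)),('stapler',.02,(445,519),(356,242)),('pod',.07,(281,333),(570,340))]:
    print(n,tri([ray(c,np.array(a)*k),ray(d,np.array(b)*k)]))
E
```

```text
[ 0.5034 -0.2763 -1.7252] -98.8442307704206
[[-0.2275  0.0747]
 [ 0.5696 -0.5753]
 [ 0.4018 -0.1285]
 [-1.5902 -0.2534]
 [-0.8538  2.3208]
 [ 0.3508 -0.7688]
 [-2.5595 -0.3445]
 [-0.5624  1.9687]
 [ 1.7686 -1.0503]]
rest [ 0.515  -0.2022  0.085 ]
r machine xy -0.05876056572592928 -0.04552026200104764
g machine xy -0.058540676296162136 -0.0007541850159166058
b machine xy -0.05765985961127352 0.044317138039521
yellowc [ 0.459  -0.0468  0.0296]
teal [ 0.3631 -0.0026  0.0432]
purple [ 0.7032 -0.043   0.0885]
smallor [0.5967 0.1204 0.0331]
mouse [0.415  0.0912 0.0107]
white [0.4483 0.2413 0.0464]
jar [0.5887 0.2386 0.044 ]
carton [0.7697 0.0937 0.0983]
tape [0.7447 0.19   0.0097]
stapler [0.705  0.3474 0.0187]
pod [ 0.7671 -0.1865  0.0662]
```

Call:
send_rows(deltas=[{"dx":-0.02,"dy":-0.0056,"gripper":1},{"dx":-0.038,"dy":-0.0107},{"dx":-0.038,"dy":-0.0107},{"dx":-0.038,"dy":-0.0107},{"dx":-0.038,"dy":-0.0107},{"dx":-0.038,"dy":-0.0107},{"dx":-0.038,"dy":-0.0107},{"dx":-0.038,"dy":-0.0107}])

```text
validation failed for argument at $.de...
```

Call:
send_rows(deltas=[{"dx":-0.038,"dy":-0.0107},{"dx":-0.038,"dy":-0.0107},{"dx":-0.038,"dy":-0.0107},{"dx":-0.038,"dy":-0.0107},{"dx":-0.038,"dy":-0.0107},{"dx":-0.038,"dy":-0.0107},{"dx":-0.02,"dy":-0.006},{}])

```text
validation failed for argument at $.de...
```

```bash
cat > go.py <<'E'
from h import *
import sys
np.set_printoptions(precision=4,suppress=True)
def tgt(az,t):
    a,t=np.radians([az,t]);z=np.array([np.cos(t)*np.cos(a),np.cos(t)*np.sin(a),-np.sin(t)])
    y=np.array([np.sin(a),-np.cos(a),0]);return y,z
def frame(az,t,flip=1):
    y,z=tgt(az,t);y=y*flip;return np.c_[np.cross(y,z),y,z]
def delta(pos,M):
    """tool-frame translation & rotvec(deg) from measured to target"""
    s=sensors.get_state();A=R.from_quat(s['orientation']).as_matrix()
    print('t',round(s['time_s'],2),'tcp',s['tool_pos'],'q',s['qpos'],'F',s['force'],'open',s['opening'])
    print('d now-tool',A.T@(pos-s['tool_pos']),'d tgt-tool',M.T@(pos-s['tool_pos']),'rv',np.degrees(R.from_matrix(A.T@M).as_rotvec()))
E
python3 - <<'E'
from go import *
M=frame(-99,35);print(M)
g=np.array([.577,-.007,.052]);delta(g-.155*M[:,2]-.14*M[:,2],M)
E
```

```text
[[-0.0897 -0.9877 -0.1281]
 [-0.5665  0.1564 -0.8091]
 [ 0.8192  0.     -0.5736]]
t 1.65 tcp [0.1508 0.5289 0.4047] q [ 1.2084  0.3507  1.6518  0.      1.1391 -0.0846] F [ 0.6015 -0.3051  0.9088] open 0.08525257727909236
d now-tool [-0.5277 -0.1586  0.1835] d tgt-tool [-0.0235 -0.5048  0.2863] rv [ 46.1269  40.8688 -88.6119]
```

Call:
send_rows(deltas=[{"gripper":1,"dx":-0.02,"dy":-0.0056,"dz":0,"rx":0,"ry":0,"rz":0},{"gripper":1,"dx":-0.038,"dy":-0.0107,"dz":0,"rx":0,"ry":0,"rz":0},{"gripper":1,"dx":-0.038,"dy":-0.0107,"dz":0,"rx":0,"ry":0,"rz":0},{"gripper":1,"dx":-0.038,"dy":-0.0107,"dz":0,"rx":0,"ry":0,"rz":0},{"gripper":1,"dx":-0.038,"dy":-0.0107,"dz":0,"rx":0,"ry":0,"rz":0},{"gripper":1,"dx":-0.038,"dy":-0.0107,"dz":0,"rx":0,"ry":0,"rz":0},{"gripper":1,"dx":-0.038,"dy":-0.0107,"dz":0,"rx":0,"ry":0,"rz":0},{"gripper":1,"dx":-0.038,"dy":-0.0107,"dz":0,"rx":0,"ry":0,"rz":0}])

```text
time_s: 2.32
tool_pos: [0.4052, 0.3717, 0.4048]
orientation: [0.138, 0.99, 0.0, 0.0]
force: [0.7, 0.2, -1.0]
opening: 0.085
finger_force: 0.0
```

Call:
send_rows(deltas=[{"gripper":1,"dx":-0.038,"dy":-0.0107,"dz":0,"rx":0,"ry":0,"rz":0},{"gripper":1,"dx":-0.038,"dy":-0.0107,"dz":0,"rx":0,"ry":0,"rz":0},{"gripper":1,"dx":-0.038,"dy":-0.0107,"dz":0,"rx":0,"ry":0,"rz":0},{"gripper":1,"dx":-0.038,"dy":-0.0107,"dz":0,"rx":0,"ry":0,"rz":0},{"gripper":1,"dx":-0.038,"dy":-0.0107,"dz":0,"rx":0,"ry":0,"rz":0},{"gripper":1,"dx":-0.038,"dy":-0.0107,"dz":0,"rx":0,"ry":0,"rz":0},{"gripper":1,"dx":-0.02,"dy":-0.006,"dz":0,"rx":0,"ry":0,"rz":0}])

```text
time_s: 2.9
tool_pos: [0.6258, 0.2349, 0.4044]
orientation: [0.139, 0.99, -0.0, 0.0]
force: [-0.5, 0.6, -0.5]
opening: 0.0854
finger_force: 0.0
```

Run:
```python
from go import *
M=frame(-99,35)
g=np.array([.577,-.007,.052]);delta(g-.155*M[:,2]-.14*M[:,2],M)
```

```text
t 2.9 tcp [0.6258 0.2349 0.4044] q [ 0.2895  0.5692  1.314  -0.0006  1.2579 -1.0013] F [-0.52    0.5733 -0.5242] open 0.08538884026035835
d now-tool [ 0.0098 -0.0061  0.1832] d tgt-tool [-0.1472  0.0103  0.109 ] rv [ 46.1434  40.8548 -88.7421]
```

Call:
send_rows(deltas=[{"gripper":1,"dx":0,"dy":0,"dz":0,"rx":2.88,"ry":2.55,"rz":-5.55},{"gripper":1,"dx":0,"dy":0,"dz":0,"rx":2.88,"ry":2.55,"rz":-5.55},{"gripper":1,"dx":0,"dy":0,"dz":0,"rx":2.88,"ry":2.55,"rz":-5.55},{"gripper":1,"dx":0,"dy":0,"dz":0,"rx":2.88,"ry":2.55,"rz":-5.55},{"gripper":1,"dx":0,"dy":0,"dz":0,"rx":2.88,"ry":2.55,"rz":-5.55},{"gripper":1,"dx":0,"dy":0,"dz":0,"rx":2.88,"ry":2.55,"rz":-5.55},{"gripper":1,"dx":0,"dy":0,"dz":0,"rx":2.88,"ry":2.55,"rz":-5.55},{"gripper":1,"dx":0,"dy":0,"dz":0,"rx":2.88,"ry":2.55,"rz":-5.55}])

```text
time_s: 3.57
tool_pos: [0.6231, 0.2375, 0.4046]
orientation: [-0.248, 0.933, -0.169, -0.198]
force: [0.9, 0.3, -0.8]
opening: 0.085
finger_force: 0.0
```

Call:
send_rows(deltas=[{"gripper":1,"dx":0,"dy":0,"dz":0,"rx":2.88,"ry":2.55,"rz":-5.55},{"gripper":1,"dx":0,"dy":0,"dz":0,"rx":2.88,"ry":2.55,"rz":-5.55},{"gripper":1,"dx":0,"dy":0,"dz":0,"rx":2.88,"ry":2.55,"rz":-5.55},{"gripper":1,"dx":0,"dy":0,"dz":0,"rx":2.88,"ry":2.55,"rz":-5.55},{"gripper":1,"dx":0,"dy":0,"dz":0,"rx":2.88,"ry":2.55,"rz":-5.55},{"gripper":1,"dx":0,"dy":0,"dz":0,"rx":2.88,"ry":2.55,"rz":-5.55},{"gripper":1,"dx":0,"dy":0,"dz":0,"rx":2.88,"ry":2.55,"rz":-5.55},{"gripper":1,"dx":0,"dy":0,"dz":0,"rx":2.88,"ry":2.55,"rz":-5.55}])

```text
time_s: 4.23
tool_pos: [0.6231, 0.2376, 0.4045]
orientation: [-0.579, 0.672, -0.3, -0.352]
force: [0.8, -0.1, -0.7]
opening: 0.0853
finger_force: 0.0
```

Run:
```python
from go import *
M=frame(-99,35)
g=np.array([.577,-.007,.052]);delta(g-.155*M[:,2]-.14*M[:,2],M)
c=cam('wrist');import pickle;pickle.dump(c,open('w1.pkl','wb'))
cv2.imwrite('pics/w1.png',cv2.resize(c['img'][:,:,::-1],(800,600)))
```

```text
t 4.23 tcp [0.6231 0.2376 0.4045] q [ 0.3909  0.6764  1.2279 -0.8008  1.7855 -2.5507] F [ 0.8389 -0.0839 -0.6819] open 0.08528339136738021
d now-tool [-0.1462  0.0065  0.1109] d tgt-tool [-0.146   0.0072  0.111 ] rv [-0.2006 -0.0491  0.4231]
```

View pics/w1.png

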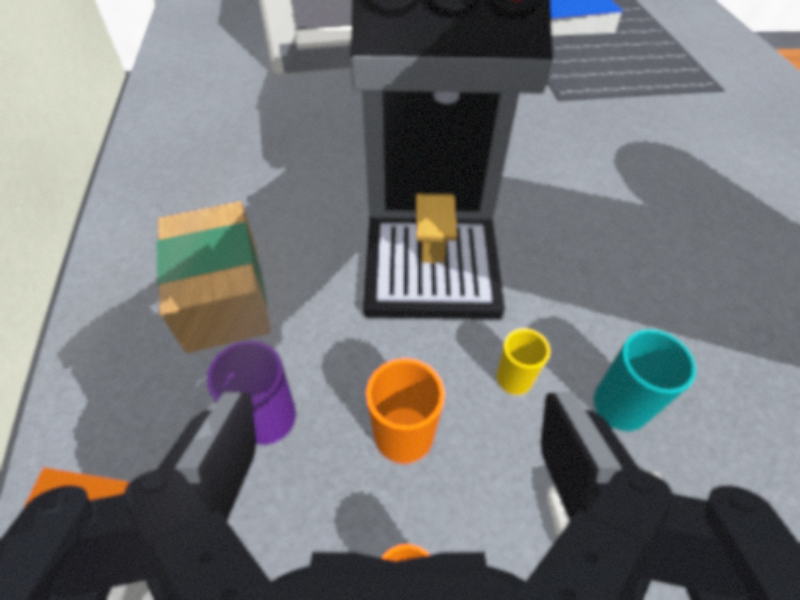

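The wrist view shows the machine head-on. The rest's top corners are at view pixels (416,194), (455,194), (457,238) and (417,239), and the foot front corners at (364,317) and (502,317). The nozzle is at (446,98) and the cup at (404,410).

```bash
cat > cupfit.py <<'E'
from fitm import *
from scipy.optimize import minimize
th=np.linspace(0,2*np.pi,60)
def cupfit(c,near,p0,z0=0,free=False):
    hsv=cv2.cvtColor(c['img'],cv2.COLOR_RGB2HSV);m=cv2.inRange(hsv,(3,130,50),(17,255,255))
    N,l,s,ce=cv2.connectedComponentsWithStats(m);i=1+np.argmin(np.linalg.norm(ce[1:]-near,axis=1)+1000*(s[1:,4]<100))
    m=cv2.morphologyEx((l==i).astype(np.uint8),cv2.MORPH_CLOSE,np.ones((15,15)))
    def cost(p):
        P=np.vstack([np.c_[p[0]+r*np.cos(th),p[1]+r*np.sin(th),0*th+z+z0] for r,z in((.028,0),(.031,.09))])
        o=np.zeros((384,512),np.uint8);cv2.fillConvexPoly(o,cv2.convexHull((proj(c,P)*16).astype(np.int32).reshape(-1,1,2)),1,8,4);return (o!=m).sum()
    p0=np.array(p0);r=minimize(cost,p0,method='Nelder-Mead',options=dict(initial_simplex=p0+np.array([[0,0],[.012,0],[0,.012]])));return r.x,r.fun,m.sum()
E
python3 - <<'E'
from cupfit import *
import pickle
np.set_printoptions(precision=4,suppress=True)
w=pickle.load(open('w1.pkl','rb'));C=pickle.load(open('c.pkl','rb'));c=C['scene'];d=C['side']
print(cupfit(w,(258,262),(.577,-.007)))
k=lambda p:np.array(p)*.64-.2
r=np.array([atz(w,k(p),.085) for p in((416,194),(455,194),(457,238),(417,239))]);print(r,r.mean(0),np.linalg.norm(np.diff(r,axis=0,append=r[:1]),axis=1))
print('nozzle',atz(w,k((446,100)),.22))
W=[((416,194),(-.045,.02,.085)),((455,194),(-.045,-.02,.085)),((457,238),(-.105,-.02,.085)),((417,239),(-.105,.02,.085)),((364,317),(-.15,.075,0)),((503,317),(-.15,-.075,0)),((446,101),(-.085,0,.22))]
obs=[(w,m,k(p),1) for p,m in W]
x,rr,P=fit(obs);print('wrist only',x,np.degrees(x[2]),'rest',P(x,(-.075,0,.085)));print(rr)
for nm,cc,pp in(('g',c,((245.2,122.45),(232.8,125.1),(219.9,128.1))),('s',d,((305.1,232.56),(320.56,222.92),(335.7,214.08)))):
    pass
E
```

```text
(array([ 0.5788, -0.0079]), np.float64(195.0), np.uint64(2596))
[[ 0.5307 -0.2342  0.085 ]
 [ 0.4896 -0.2283  0.085 ]
 [ 0.5015 -0.1655  0.085 ]
 [ 0.5409 -0.1698  0.085 ]] [ 0.5157 -0.1995  0.085 ] [0.0416 0.0639 0.0396 0.0651]
nozzle [ 0.5172 -0.1951  0.22  ]
wrist only [ 0.5035 -0.2764 -1.7297] -99.10349353403316 rest [ 0.5154 -0.2024  0.085 ]
[[ 0.1124 -0.4103]
 [-0.8383 -0.1359]
 [ 0.1326 -1.9918]
 [-0.0241 -2.912 ]
 [-0.2556  1.4959]
 [-0.0054  2.3447]
 [ 0.5899  0.4973]]
```

Call:
send_rows(deltas=[{"gripper":1,"dx":-0.0292,"dy":0.0012,"dz":0.022,"rx":0,"ry":0,"rz":0.4},{"gripper":1,"dx":-0.0292,"dy":0.0012,"dz":0.022,"rx":0,"ry":0,"rz":0},{"gripper":1,"dx":-0.0292,"dy":0.0012,"dz":0.022,"rx":0,"ry":0,"rz":0},{"gripper":1,"dx":-0.0292,"dy":0.0012,"dz":0.022,"rx":0,"ry":0,"rz":0},{"gripper":1,"dx":-0.0292,"dy":0.0012,"dz":0.022,"rx":0,"ry":0,"rz":0}])

```text
time_s: 4.7
tool_pos: [0.6165, 0.2323, 0.2204]
orientation: [-0.574, 0.677, -0.3, -0.349]
force: [0.6, 0.3, 0.9]
opening: 0.0853
finger_force: 0.0
```

Run:
```python
from cupfit import *
from go import *
M=frame(-99,35)
c=cam('wrist');p,f,n=cupfit(c,(256,230),(.578,-.008));print(p,f,n)
g=np.array([*p,.052]);delta(g-.155*M[:,2],M)
```

```text
[ 0.5785 -0.0075] 409.0 7236
t 4.75 tcp [0.6147 0.2315 0.2127] q [ 0.3867  0.8838  1.3532 -0.7736  1.5533 -2.3085] F [-3.6339 -0.1951 -7.1408] open 0.0855721880724494
d now-tool [ 0.0069 -0.0023  0.1352] d tgt-tool [ 0.007  -0.0016  0.1352] rv [ 0.2914 -0.0293 -0.0304]
```

Call:
send_rows(deltas=[{"gripper":1,"dx":0,"dy":0,"dz":0,"rx":0,"ry":0,"rz":0}])

```text
time_s: 4.83
tool_pos: [0.616, 0.2321, 0.219]
orientation: [-0.575, 0.675, -0.3, -0.352]
force: [0.2, 0.6, 1.0]
opening: 0.0856
finger_force: 0.0
```

Call:
send_rows(deltas=[{"gripper":1,"dx":0.0005,"dy":0,"dz":0.024,"rx":0,"ry":0,"rz":0},{"gripper":1,"dx":0.0005,"dy":0,"dz":0.024,"rx":0,"ry":0,"rz":0},{"gripper":1,"dx":0.0005,"dy":0,"dz":0.024,"rx":0,"ry":0,"rz":0},{"gripper":1,"dx":0.0005,"dy":0,"dz":0.024,"rx":0,"ry":0,"rz":0},{"gripper":1,"dx":0,"dy":0,"dz":0.022,"rx":0,"ry":0,"rz":0},{"gripper":1,"dx":0,"dy":0,"dz":0.016,"rx":0,"ry":0,"rz":0},{"gripper":1,"dx":0,"dy":0,"dz":0.006,"rx":0,"ry":0,"rz":0},{"gripper":1,"dx":0,"dy":0,"dz":0,"rx":0,"ry":0,"rz":0}])

```text
time_s: 5.5
tool_pos: [0.5994, 0.1174, 0.144]
orientation: [-0.574, 0.677, -0.301, -0.349]
force: [0.2, 0.1, 0.7]
opening: 0.0851
finger_force: 0.0
```

Run:
```python
from go import *
M=frame(-99,35)
delta(np.array([.578,-.008,.052])-.155*M[:,2],M)
c=cam('wrist');cv2.imwrite('pics/w2.png',c['img'][:,:,::-1])
```

```text
t 5.5 tcp [0.5994 0.1174 0.144 ] q [ 0.2309  0.9137  1.5228 -0.8947  1.3307 -2.2296] F [0.1714 0.0967 0.7456] open 0.085129761246085
d now-tool [-0.0023  0.0015  0.002 ] d tgt-tool [-0.0024  0.0015  0.002 ] rv [-0.0498  0.1014 -0.3816]
```

View pics/w2.png

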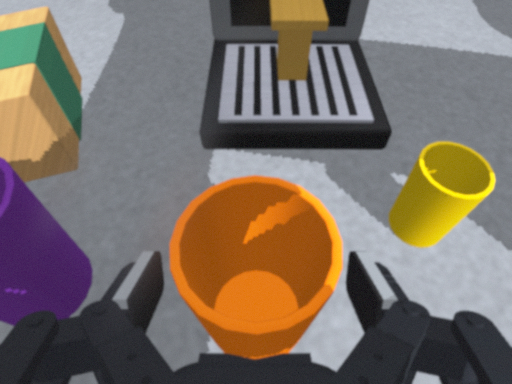

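The wrist picture shows the cup at (256,260), centred between the pads at x=150 and x=365. Now I'll close on it.

Call:
send_rows(deltas=[{"gripper":1,"dx":-0.002,"dy":0.0015,"dz":0.002,"rx":0,"ry":0,"rz":0},{"gripper":-1,"dx":0,"dy":0,"dz":0,"rx":0,"ry":0,"rz":0},{"gripper":-1,"dx":0,"dy":0,"dz":0,"rx":0,"ry":0,"rz":0},{"gripper":-1,"dx":0,"dy":0,"dz":0,"rx":0,"ry":0,"rz":0},{"gripper":-1,"dx":0,"dy":0,"dz":0,"rx":0,"ry":0,"rz":0},{"gripper":-1,"dx":0,"dy":0,"dz":0,"rx":0,"ry":0,"rz":0}], force=35)

```text
time_s: 6.05
tool_pos: [0.5976, 0.1183, 0.1409]
orientation: [-0.575, 0.676, -0.301, -0.349]
force: [1.2, 2.4, 5.8]
opening: 0.0578
finger_force: 37.0
```

Call:
send_rows(deltas=[{"gripper":-1,"dx":0.01,"dy":0,"dz":-0.007,"rx":0,"ry":0,"rz":0},{"gripper":-1,"dx":0.019,"dy":0,"dz":-0.0133,"rx":0,"ry":0,"rz":0},{"gripper":-1,"dx":0.019,"dy":0,"dz":-0.0133,"rx":0,"ry":0,"rz":0},{"gripper":-1,"dx":0.019,"dy":0,"dz":-0.0133,"rx":0,"ry":0,"rz":0},{"gripper":-1,"dx":0.019,"dy":0,"dz":-0.0133,"rx":0,"ry":0,"rz":0},{"gripper":-1,"dx":0,"dy":0,"dz":0,"rx":0,"ry":0,"rz":0}])

```text
time_s: 6.55
tool_pos: [0.5975, 0.1178, 0.2501]
orientation: [-0.574, 0.677, -0.302, -0.347]
force: [1.1, -0.2, -1.2]
opening: 0.0579
finger_force: 37.7
```

Run:
```python
from cupfit import *
from go import *
import pickle
M=frame(-99,35)
delta(np.array([.5975,.1175,.141])+[-.0628-.02*.16,-.193+.02*.987,.105],M)
T={n:cam(n) for n in('scene','side')};pickle.dump(T,open('T.pkl','wb'))
g=np.array([[.578,-.008,.15]])
for n in T:
    px=proj(T[n],g)[0];x,y=px.astype(int);
    for z in(.1,.105,.11):print(n,px,z,cupfit(T[n],px,(.578,-.008),z))
a=[cv2.resize(T[n]['img'][max(0,int(p[1])-60):int(p[1])+60,int(p[0])-70:int(p[0])+70,::-1],(400,343)) for n in T for p in [proj(T[n],g)[0]]]
cv2.imwrite('pics/lift.png',np.hstack(a))
```

```text
t 6.55 tcp [0.5975 0.1178 0.2501] q [ 0.2322  0.7429  1.5331 -0.8715  1.4296 -2.3524] F [ 1.0884 -0.2286 -1.2202] open 0.05786546214117456
d now-tool [0.1018 0.0378 0.1507] d tgt-tool [0.1009 0.0381 0.1512] rv [-0.2581  0.203  -0.5271]
scene [250.7317 203.5255] 0.1 (array([ 0.5398, -0.0692]), np.float64(347.0), np.uint64(229))
scene [250.7317 203.5255] 0.105 (array([ 0.5743, -0.0145]), np.float64(380.0), np.uint64(229))
scene [250.7317 203.5255] 0.11 (array([ 0.5752, -0.008 ]), np.float64(387.0), np.uint64(229))
side [273.0295 202.3986] 0.1 (array([ 0.5837, -0.0021]), np.float64(62.0), np.uint64(669))
side [273.0295 202.3986] 0.105 (array([ 0.5793, -0.0053]), np.float64(69.0), np.uint64(669))
side [273.0295 202.3986] 0.11 (array([ 0.5771, -0.0078]), np.float64(76.0), np.uint64(669))
```

View pics/lift.png

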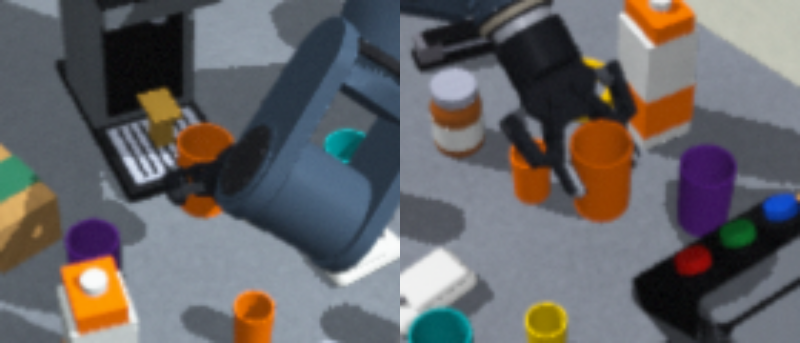

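The lifted cup hangs upright between the fingers in both crops. Moving it to above the rest.

Call:
send_rows(deltas=[{"gripper":-1,"dx":0.006,"dy":0.0016,"dz":0.0082,"rx":-0.2,"ry":0.2,"rz":-0.4},{"gripper":-1,"dx":0.0144,"dy":0.004,"dz":0.0205,"rx":0,"ry":0,"rz":0},{"gripper":-1,"dx":0.0144,"dy":0.004,"dz":0.0205,"rx":0,"ry":0,"rz":0},{"gripper":-1,"dx":0.0144,"dy":0.004,"dz":0.0205,"rx":0,"ry":0,"rz":0},{"gripper":-1,"dx":0.0144,"dy":0.004,"dz":0.0205,"rx":0,"ry":0,"rz":0},{"gripper":-1,"dx":0.0115,"dy":0.0032,"dz":0.0164,"rx":0,"ry":0,"rz":0},{"gripper":-1,"dx":0,"dy":0,"dz":0,"rx":0,"ry":0,"rz":0}])

```text
time_s: 7.23
tool_pos: [0.5541, -0.0111, 0.2446]
orientation: [-0.576, 0.674, -0.298, -0.355]
force: [0.4, 0.3, -1.0]
opening: 0.058
finger_force: 38.2
```

Run:
```python
from go import *
M=frame(-99,35)
delta(np.array([.5347,-.0755,.2475]),M)
```

```text
t 7.23 tcp [ 0.5541 -0.0111  0.2446] q [ 0.0291  0.6587  1.7296 -1.0092  1.2575 -2.3625] F [ 0.3824  0.3116 -0.9605] open 0.0579634300538558
d now-tool [0.0405 0.0088 0.0531] d tgt-tool [0.0407 0.0091 0.0529] rv [ 0.3989 -0.1552  0.2204]
```

Call:
send_rows(deltas=[{"gripper":-1,"dx":0.008,"dy":0.0018,"dz":0.0106,"rx":0.4,"ry":-0.1,"rz":0.2},{"gripper":-1,"dx":0.008,"dy":0.0018,"dz":0.0106,"rx":0,"ry":0,"rz":0},{"gripper":-1,"dx":0.008,"dy":0.0018,"dz":0.0106,"rx":0,"ry":0,"rz":0},{"gripper":-1,"dx":0.008,"dy":0.0018,"dz":0.0106,"rx":0,"ry":0,"rz":0},{"gripper":-1,"dx":0.008,"dy":0.0018,"dz":0.0106,"rx":0,"ry":0,"rz":0},{"gripper":-1,"dx":0,"dy":0,"dz":0,"rx":0,"ry":0,"rz":0}])

```text
time_s: 7.73
tool_pos: [0.536, -0.0742, 0.2483]
orientation: [-0.576, 0.674, -0.301, -0.35]
force: [-0.6, 0.9, -1.8]
opening: 0.0577
finger_force: 38.2
```

Run:
```python
from go import *
M=frame(-99,35)
delta(np.array([.5347,-.0755,.2259]),M)
T={n:cam(n) for n in('scene','wrist')}
p=proj(T['scene'],np.array([.5152,-.2015,.13]))[0].astype(int)
a=[cv2.resize(T['scene']['img'][p[1]-50:p[1]+50,p[0]-55:p[0]+55,::-1],(396,360),interpolation=cv2.INTER_CUBIC),cv2.resize(T['wrist']['img'][:,:,::-1],(400,300))]
a[1]=cv2.copyMakeBorder(a[1],0,60,0,0,0)
cv2.imwrite('pics/ab.png',np.hstack(a))
```

```text
t 7.73 tcp [ 0.536  -0.0742  0.2483] q [-0.0852  0.6228  1.7901 -1.0931  1.1695 -2.3729] F [-0.5655  0.8754 -1.7908] open 0.057671984705496664
d now-tool [-0.0175  0.0011  0.0141] d tgt-tool [-0.0175  0.001   0.0141] rv [-0.1817 -0.0218 -0.1076]
```

View pics/ab.png

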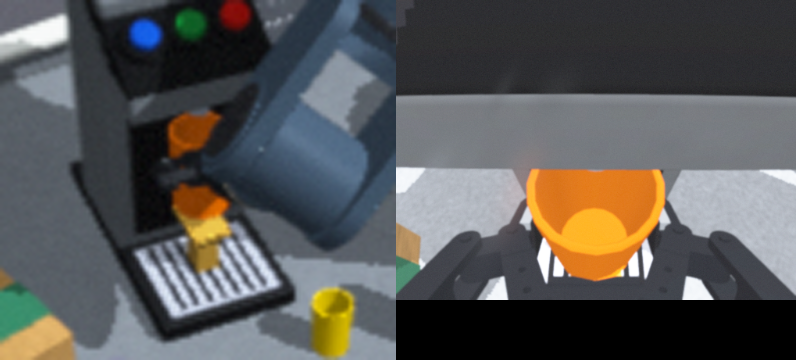

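The left crop shows the cup above the rest at (205,205). The right one shows it centred sideways under the nozzle at (597,168). Lowering it gently.

Call:
send_rows(deltas=[{"gripper":-1,"dx":-0.0045,"dy":0.001,"dz":0.004,"rx":0,"ry":0,"rz":0},{"gripper":-1,"dx":-0.0045,"dy":0,"dz":0.0035,"rx":0,"ry":0,"rz":0},{"gripper":-1,"dx":-0.0035,"dy":0,"dz":0.0026,"rx":0,"ry":0,"rz":0},{"gripper":-1,"dx":-0.0016,"dy":0,"dz":0.0012,"rx":0,"ry":0,"rz":0},{"gripper":-1,"dx":0,"dy":0,"dz":0,"rx":0,"ry":0,"rz":0}])

```text
time_s: 8.25
tool_pos: [0.5356, -0.0727, 0.2294]
orientation: [-0.577, 0.674, -0.301, -0.35]
force: [0.0, 0.0, -1.7]
opening: 0.0579
finger_force: 38.2
```

Call:
send_rows(deltas=[{"gripper":-1,"dx":-0.0016,"dy":0,"dz":0.0012,"rx":0,"ry":0,"rz":0},{"gripper":-1,"dx":0,"dy":0,"dz":0,"rx":0,"ry":0,"rz":0}])

```text
time_s: 8.42
tool_pos: [0.5356, -0.0729, 0.228]
orientation: [-0.577, 0.674, -0.302, -0.35]
force: [-0.5, -0.5, -1.1]
opening: 0.0578
finger_force: 38.2
```

Call:
send_rows(deltas=[{"gripper":-1,"dx":0.0015,"dy":0.0005,"dz":0.0022,"rx":0,"ry":0,"rz":0},{"gripper":-1,"dx":-0.0008,"dy":0,"dz":0.0006,"rx":0,"ry":0,"rz":0},{"gripper":-1,"dx":0,"dy":0,"dz":0,"rx":0,"ry":0,"rz":0}])

```text
time_s: 8.67
tool_pos: [0.5347, -0.0758, 0.2272]
orientation: [-0.576, 0.674, -0.302, -0.349]
force: [0.1, 0.8, -1.5]
opening: 0.0576
finger_force: 38.2
```

Call:
send_rows(deltas=[{"gripper":-1,"dx":-0.0008,"dy":0,"dz":0.0006,"rx":0,"ry":0,"rz":0},{"gripper":-1,"dx":0,"dy":0,"dz":0,"rx":0,"ry":0,"rz":0}])

```text
time_s: 8.83
tool_pos: [0.5347, -0.0757, 0.2261]
orientation: [-0.577, 0.674, -0.302, -0.35]
force: [0.5, 0.7, -1.2]
opening: 0.058
finger_force: 38.2
```

Call:
send_rows(deltas=[{"gripper":-1,"dx":-0.0008,"dy":0,"dz":0.0006,"rx":0,"ry":0,"rz":0},{"gripper":-1,"dx":0,"dy":0,"dz":0,"rx":0,"ry":0,"rz":0}])

```text
time_s: 9.0
tool_pos: [0.5348, -0.0756, 0.2254]
orientation: [-0.576, 0.674, -0.302, -0.35]
force: [-0.3, 0.5, 1.3]
opening: 0.0582
finger_force: 38.3
```

Call:
send_rows(deltas=[{"gripper":-1,"dx":-0.0006,"dy":0,"dz":0.0004,"rx":0,"ry":0,"rz":0},{"gripper":-1,"dx":0,"dy":0,"dz":0,"rx":0,"ry":0,"rz":0}])

```text
time_s: 9.17
tool_pos: [0.5349, -0.0756, 0.2252]
orientation: [-0.576, 0.674, -0.302, -0.35]
force: [-1.9, 2.2, 7.2]
opening: 0.0579
finger_force: 38.2
```

Call:
send_rows(deltas=[{"gripper":0.5,"dx":0,"dy":0,"dz":0,"rx":0,"ry":0,"rz":0},{"gripper":0.7,"dx":0,"dy":0,"dz":0,"rx":0,"ry":0,"rz":0},{"gripper":1,"dx":0,"dy":0,"dz":0,"rx":0,"ry":0,"rz":0},{"gripper":1,"dx":0,"dy":0,"dz":0,"rx":0,"ry":0,"rz":0},{"gripper":1,"dx":0,"dy":0,"dz":0,"rx":0,"ry":0,"rz":0},{"gripper":1,"dx":0,"dy":0,"dz":0,"rx":0,"ry":0,"rz":0}])

```text
time_s: 9.67
tool_pos: [0.5347, -0.0757, 0.2244]
orientation: [-0.577, 0.674, -0.302, -0.349]
force: [0.1, -0.3, -0.7]
opening: 0.0856
finger_force: 0.0
```

Run:
```python
from cupfit import *
from go import *
delta(np.array([.5348,-.0756,.2252]),frame(-99,35))
c=cam('wrist')
cv2.imwrite('pics/rel.png',c['img'][:,:,::-1])
```

```text
t 9.67 tcp [ 0.5347 -0.0757  0.2244] q [-0.0882  0.6632  1.7974 -1.1147  1.1447 -2.3276] F [ 0.0641 -0.3487 -0.7081] open 0.08555220398271561
d now-tool [ 0.0006 -0.0001 -0.0005] d tgt-tool [ 0.0006 -0.0001 -0.0005] rv [-0.287   0.0022 -0.066 ]
```

View pics/rel.png

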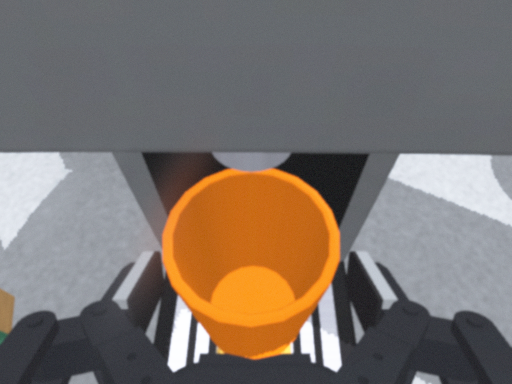

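The cup stands on the rest at (250,255), let go and centred under the nozzle at (252,158). Retreating along the tool axis, closing the fingers, and planning the buttons.

Call:
send_rows(deltas=[{"gripper":1,"dx":0,"dy":0,"dz":-0.01,"rx":0,"ry":0,"rz":0},{"gripper":1,"dx":0,"dy":0,"dz":-0.02,"rx":0,"ry":0,"rz":0},{"gripper":1,"dx":0,"dy":0,"dz":-0.03,"rx":0,"ry":0,"rz":0},{"gripper":1,"dx":0,"dy":0,"dz":-0.035,"rx":0,"ry":0,"rz":0},{"gripper":1,"dx":0,"dy":0,"dz":-0.035,"rx":0,"ry":0,"rz":0},{"gripper":1,"dx":0,"dy":0,"dz":-0.035,"rx":0,"ry":0,"rz":0},{"gripper":-1,"dx":0.02,"dy":0,"dz":-0.01,"rx":0,"ry":0,"rz":0},{"gripper":-1,"dx":0,"dy":0,"dz":0,"rx":0,"ry":0,"rz":0}])

```text
time_s: 10.38
tool_pos: [0.555, 0.0565, 0.3455]
orientation: [-0.577, 0.674, -0.304, -0.347]
force: [-0.1, -1.0, 0.2]
opening: 0.0636
finger_force: 0.0
```

Run:
```python
from cupfit import *
from go import *
M=frame(-99,60)@R.from_euler('z',90,degrees=True).as_matrix()
n=-M[:,2];print(n)
delta(np.array([.5561,-.2261,.306])+.203*n,M)
T={k:cam(k) for k in('scene','side')}
for k in T: print(k,cupfit(T[k],proj(T[k],[.5152,-.2015,.13])[0],(.5152,-.2015),.085))
p=proj(T['scene'],np.array([.5152,-.2015,.13]))[0].astype(int)
cv2.imwrite('pics/placed.png',cv2.resize(T['scene']['img'][p[1]-70:p[1]+50,p[0]-75:p[0]+75,::-1],(600,480),interpolation=cv2.INTER_CUBIC))
```

```text
[0.0782 0.4938 0.866 ]
t 10.38 tcp [0.555  0.0565 0.3455] q [ 0.1468  0.5209  1.6572 -0.9128  1.4355 -2.4763] F [-0.0789 -0.973   0.2484] open 0.06364985179446969
d now-tool [ 0.2133 -0.0455  0.0674] d tgt-tool [-0.0453 -0.2218 -0.0293] rv [-20.0413 -19.0455  88.3334]
scene (array([ 0.5157, -0.2029]), np.float64(25.0), np.uint64(468))
side (array([1.3733, 1.592 ]), np.float64(124.0), np.uint64(124))
```

View pics/placed.png

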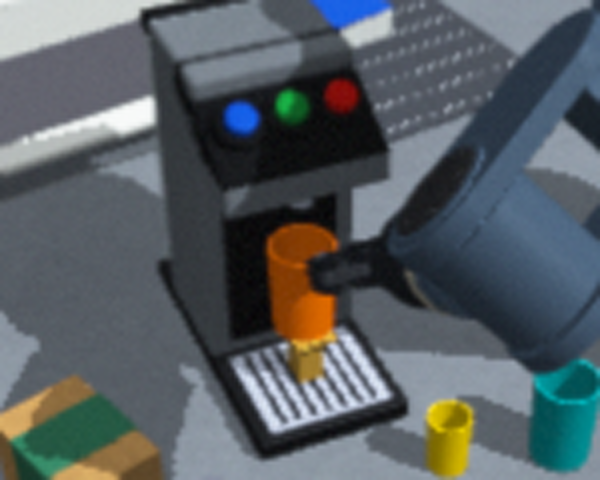

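The crop shows the cup upright on the rest at (302,285), and the fit puts it within about 2 mm of centre. That was my tenth picture, so the rest is by numbers. Turning the tool to the panel normal.

Call:
send_rows(deltas=[{"gripper":-1,"dx":0,"dy":0,"dz":0,"rx":-1.43,"ry":-1.36,"rz":6.31},{"gripper":-1,"dx":0,"dy":0,"dz":0,"rx":-1.43,"ry":-1.36,"rz":6.31},{"gripper":-1,"dx":0,"dy":0,"dz":0,"rx":-1.43,"ry":-1.36,"rz":6.31},{"gripper":-1,"dx":0,"dy":0,"dz":0,"rx":-1.43,"ry":-1.36,"rz":6.31},{"gripper":-1,"dx":0,"dy":0,"dz":0,"rx":-1.43,"ry":-1.36,"rz":6.31},{"gripper":-1,"dx":0,"dy":0,"dz":0,"rx":-1.43,"ry":-1.36,"rz":6.31},{"gripper":-1,"dx":0,"dy":0,"dz":0,"rx":-1.43,"ry":-1.36,"rz":6.31}])

```text
time_s: 11.07
tool_pos: [0.5542, 0.0544, 0.34]
orientation: [-0.269, 0.891, -0.304, -0.203]
force: [-0.3, 0.1, -0.5]
opening: -0.0002
finger_force: 0.0
```

Call:
send_rows(deltas=[{"gripper":-1,"dx":0,"dy":0,"dz":0,"rx":-1.43,"ry":-1.36,"rz":6.31},{"gripper":-1,"dx":0,"dy":0,"dz":0,"rx":-1.43,"ry":-1.36,"rz":6.31},{"gripper":-1,"dx":0,"dy":0,"dz":0,"rx":-1.43,"ry":-1.36,"rz":6.31},{"gripper":-1,"dx":0,"dy":0,"dz":0,"rx":-1.43,"ry":-1.36,"rz":6.31},{"gripper":-1,"dx":0,"dy":0,"dz":0,"rx":-1.43,"ry":-1.36,"rz":6.31},{"gripper":-1,"dx":0,"dy":0,"dz":0,"rx":-1.43,"ry":-1.36,"rz":6.31},{"gripper":-1,"dx":0,"dy":0,"dz":0,"rx":-1.43,"ry":-1.36,"rz":6.31},{"gripper":-1,"dx":0,"dy":0,"dz":-0.03,"rx":0,"ry":0,"rz":0}])

```text
time_s: 11.73
tool_pos: [0.5558, 0.0678, 0.3625]
orientation: [0.08, 0.962, -0.259, -0.027]
force: [-0.6, -0.5, -0.6]
opening: -0.0001
finger_force: 0.0
```

```bash
cat > btn.py <<'E'
from go import *
M=frame(-99,60)@R.from_euler('z',90,degrees=True).as_matrix();n=-M[:,2]
B=dict(blue=np.array([.5561,-.2261,.306]),green=np.array([.5117,-.2183,.3065]))
def btn(k,h): delta(B[k]+(.173+h)*n,M)
E
python3 -c "
from btn import *
btn('blue',.045)"
```

```text
t 11.73 tcp [0.5558 0.0678 0.3625] q [ 0.1167  0.4568  1.6384 -0.5273  1.2619 -1.0699] F [-0.6301 -0.4872 -0.6105] open -0.0001324422540635591
d now-tool [-0.047  -0.223  -0.0241] d tgt-tool [-0.0463 -0.2231 -0.024 ] rv [-0.1243 -0.7964 -0.2566]
```

Call:
send_rows(deltas=[{"gripper":-1,"dx":-0.003,"dy":-0.015,"dz":-0.012,"rx":-0.1,"ry":-0.8,"rz":-0.2},{"gripper":-1,"dx":-0.0075,"dy":-0.035,"dz":-0.012,"rx":0,"ry":0,"rz":0},{"gripper":-1,"dx":-0.0075,"dy":-0.036,"dz":0,"rx":0,"ry":0,"rz":0},{"gripper":-1,"dx":-0.0075,"dy":-0.036,"dz":0,"rx":0,"ry":0,"rz":0},{"gripper":-1,"dx":-0.0075,"dy":-0.036,"dz":0,"rx":0,"ry":0,"rz":0},{"gripper":-1,"dx":-0.0075,"dy":-0.036,"dz":0,"rx":0,"ry":0,"rz":0},{"gripper":-1,"dx":-0.006,"dy":-0.029,"dz":0,"rx":0,"ry":0,"rz":0},{"gripper":-1,"dx":0,"dy":0,"dz":0,"rx":0,"ry":0,"rz":0}])

```text
time_s: 12.4
tool_pos: [0.5754, -0.1206, 0.5015]
orientation: [0.075, 0.963, -0.259, -0.016]
force: [-0.1, 0.2, 0.3]
opening: 0.0002
finger_force: 0.0
```

Run:
```python
from btn import *
btn('blue',.012)
import time
# refine buttons with wrist view
c=cam('wrist');hsv=cv2.cvtColor(c['img'],cv2.COLOR_RGB2HSV)
for k,lo,hi in(('blue',(105,120,50),(128,255,255)),('green',(55,100,40),(85,255,255)),('red',(0,140,60),(8,255,255))):
    N,l,s,ce=cv2.connectedComponentsWithStats(cv2.inRange(hsv,lo,hi))
    for i in range(1,N):
        if s[i,4]>60:
            p,d=ray(c,ce[i]);q=p+d*(((B['green']-p)@n)/(d@n));print(k,s[i],ce[i],q)
```

```text
t 12.4 tcp [ 0.5754 -0.1206  0.5015] q [-0.2079  0.3491  1.4433 -0.5382  1.3459 -1.501 ] F [-0.0709  0.1544  0.3007] open 0.0002482694331422239
d now-tool [0.0029 0.0049 0.0379] d tgt-tool [0.0025 0.0049 0.0379] rv [-0.052   0.4643 -0.0447]
blue [ 12   0  84  16 909] [59.473   5.4895] [ 0.424  -0.3016  0.362 ]
blue [ 242  187   47   47 1702] [265.0799 210.2021] [ 0.5564 -0.2247  0.3061]
green [ 242  116   49   50 1917] [266.2874 140.5623] [ 0.5127 -0.2175  0.306 ]
green [ 359  239   53   83 3308] [385.7996 278.5574] [ 0.6186 -0.1606  0.2639]
red [ 242   32   52   55 2163] [267.706   59.4762] [ 0.4684 -0.2102  0.3058]
```

Call:
send_rows(deltas=[{"gripper":-1,"dx":0.0027,"dy":0.0045,"dz":0.01,"rx":0,"ry":0.4,"rz":0},{"gripper":-1,"dx":0,"dy":0,"dz":0.01,"rx":0,"ry":0,"rz":0},{"gripper":-1,"dx":0,"dy":0,"dz":0.009,"rx":0,"ry":0,"rz":0},{"gripper":-1,"dx":0,"dy":0,"dz":0.008,"rx":0,"ry":0,"rz":0},{"gripper":-1,"dx":0,"dy":0,"dz":0.004,"rx":0,"ry":0,"rz":0},{"gripper":-1,"dx":0,"dy":0,"dz":0,"rx":0,"ry":0,"rz":0}])

```text
time_s: 12.95
tool_pos: [0.5702, -0.1326, 0.4605]
orientation: [0.073, 0.963, -0.258, -0.021]
force: [-0.1, -0.3, -0.0]
opening: -0.0003
finger_force: 0.0
```

```bash
sed -i 's/\.5561,-.2261,.306\]/.556,-.2255,.306]/;s/\.5117,-.2183/.5122,-.218/' btn.py; python3 -c "
from btn import *
btn('blue',0)"
```

```text
t 12.95 tcp [ 0.5702 -0.1326  0.4605] q [-0.23    0.3734  1.5083 -0.5496  1.2673 -1.4784] F [-0.058 -0.307 -0.015] open -0.0002517585876381649
d now-tool [-0.0005 -0.0042  0.0078] d tgt-tool [-0.0005 -0.0041  0.0078] rv [ 0.0186 -0.0452  0.2872]
```

Call:
send_rows(deltas=[{"gripper":-1,"dx":-0.0005,"dy":-0.004,"dz":0.002,"rx":0,"ry":0,"rz":0},{"gripper":-1,"dx":0,"dy":0,"dz":0.003,"rx":0,"ry":0,"rz":0},{"gripper":-1,"dx":0,"dy":0,"dz":0,"rx":0,"ry":0,"rz":0}])

```text
time_s: 13.2
tool_pos: [0.5699, -0.1387, 0.4598]
orientation: [0.074, 0.963, -0.258, -0.02]
force: [0.1, -0.8, 3.2]
opening: 0.0
finger_force: 1.1
```

```bash
python3 -c "
from btn import *
btn('blue',0)"
```

```text
t 13.2 tcp [ 0.5699 -0.1387  0.4598] q [-0.2403  0.3748  1.508  -0.5511  1.2586 -1.4849] F [ 0.1041 -0.7855  3.1679] open 1.5787699405593597e-05
d now-tool [0.0002 0.0008 0.0042] d tgt-tool [0.0002 0.0008 0.0042] rv [-0.0157  0.1093  0.204 ]
```

Call:
send_rows(deltas=[{"gripper":-1,"dx":0,"dy":0,"dz":0.002,"rx":0,"ry":0,"rz":0},{"gripper":-1,"dx":0,"dy":0,"dz":0.001,"rx":0,"ry":0,"rz":0},{"gripper":-1,"dx":0,"dy":0,"dz":0,"rx":0,"ry":0,"rz":0}])

```text
time_s: 13.45
tool_pos: [0.5697, -0.14, 0.4573]
orientation: [0.074, 0.963, -0.258, -0.02]
force: [0.3, -0.3, 3.7]
opening: 0.0001
finger_force: 2.0
```

Call:
send_rows(deltas=[{"gripper":-1,"dx":0,"dy":0,"dz":0.0015,"rx":0,"ry":0,"rz":0},{"gripper":-1,"dx":0,"dy":0,"dz":0,"rx":0,"ry":0,"rz":0}])

```text
time_s: 13.62
tool_pos: [0.5696, -0.1407, 0.456]
orientation: [0.074, 0.963, -0.258, -0.02]
force: [-0.1, 0.5, 6.5]
opening: 0.0
finger_force: 2.4
```

Call:
send_rows(deltas=[{"gripper":-1,"dx":0,"dy":0,"dz":0.0015,"rx":0,"ry":0,"rz":0},{"gripper":-1,"dx":0,"dy":0,"dz":0,"rx":0,"ry":0,"rz":0}])

```text
time_s: 13.78
tool_pos: [0.5694, -0.1409, 0.4559]
orientation: [0.074, 0.963, -0.258, -0.019]
force: [-2.9, 6.4, 13.0]
opening: 0.0001
finger_force: 6.8
```

Call:
send_rows(deltas=[{"gripper":-1,"dx":0,"dy":0,"dz":0.0008,"rx":0,"ry":0,"rz":0},{"gripper":-1,"dx":0,"dy":0,"dz":0,"rx":0,"ry":0,"rz":0}])

```text
time_s: 13.95
tool_pos: [0.5693, -0.141, 0.4558]
orientation: [0.074, 0.963, -0.258, -0.019]
force: [-3.9, 10.0, 18.4]
opening: -0.0
finger_force: 9.9
```

The blue button has bottomed out: 18 N, with no further travel. Backing off and moving to green.

Call:
send_rows(deltas=[{"gripper":-1,"dx":0,"dy":0,"dz":-0.006,"rx":0,"ry":0,"rz":0},{"gripper":-1,"dx":0,"dy":0,"dz":-0.012,"rx":0,"ry":0,"rz":0},{"gripper":-1,"dx":0,"dy":0,"dz":-0.015,"rx":0,"ry":0,"rz":0},{"gripper":-1,"dx":0,"dy":0,"dz":0,"rx":0,"ry":0,"rz":0},{"gripper":-1,"dx":0,"dy":0,"dz":0,"rx":0,"ry":0,"rz":0}])

```text
time_s: 14.37
tool_pos: [0.5719, -0.1251, 0.4824]
orientation: [0.074, 0.963, -0.258, -0.02]
force: [0.1, -0.2, 0.3]
opening: -0.0004
finger_force: 0.0
```

```bash
python3 -c "
from btn import *
btn('green',0.03)"
```

```text
t 14.37 tcp [ 0.5719 -0.1251  0.4824] q [-0.2169  0.3575  1.4773 -0.5421  1.3113 -1.4918] F [ 0.0817 -0.1556  0.2583] open -0.00042067895051376537
d now-tool [ 0.0444  0.0006 -0.0003] d tgt-tool [ 0.0444  0.0004 -0.0002] rv [0.0229 0.0982 0.2455]
```

Call:
send_rows(deltas=[{"gripper":-1,"dx":0.01,"dy":0,"dz":0,"rx":0,"ry":0.1,"rz":0.2},{"gripper":-1,"dx":0.014,"dy":0,"dz":0,"rx":0,"ry":0,"rz":0},{"gripper":-1,"dx":0.014,"dy":0,"dz":0,"rx":0,"ry":0,"rz":0},{"gripper":-1,"dx":0.0064,"dy":0,"dz":0,"rx":0,"ry":0,"rz":0},{"gripper":-1,"dx":0,"dy":0,"dz":0,"rx":0,"ry":0,"rz":0},{"gripper":-1,"dx":0,"dy":0,"dz":0,"rx":0,"ry":0,"rz":0}])

```text
time_s: 14.87
tool_pos: [0.5282, -0.1187, 0.4821]
orientation: [0.076, 0.963, -0.258, -0.021]
force: [0.2, -0.2, 0.1]
opening: -0.0001
finger_force: 0.0
```

```bash
python3 -c "
from btn import *
btn('green',0)"
```

```text
t 14.87 tcp [ 0.5282 -0.1187  0.4821] q [-0.2227  0.2733  1.5934 -0.5469  1.2838 -1.4759] F [ 0.1815 -0.1662  0.1479] open -9.187043179627553e-05
d now-tool [0.0002 0.0007 0.0293] d tgt-tool [0.0003 0.0007 0.0293] rv [ 0.0144 -0.046   0.0287]
```

Call:
send_rows(deltas=[{"gripper":-1,"dx":0,"dy":0.0005,"dz":0.008,"rx":0,"ry":0,"rz":0},{"gripper":-1,"dx":0,"dy":0,"dz":0.008,"rx":0,"ry":0,"rz":0},{"gripper":-1,"dx":0,"dy":0,"dz":0.006,"rx":0,"ry":0,"rz":0},{"gripper":-1,"dx":0,"dy":0,"dz":0.003,"rx":0,"ry":0,"rz":0},{"gripper":-1,"dx":0,"dy":0,"dz":0.002,"rx":0,"ry":0,"rz":0},{"gripper":-1,"dx":0,"dy":0,"dz":0.001,"rx":0,"ry":0,"rz":0},{"gripper":-1,"dx":0,"dy":0,"dz":0,"rx":0,"ry":0,"rz":0}])

```text
time_s: 15.45
tool_pos: [0.5259, -0.1319, 0.4578]
orientation: [0.076, 0.963, -0.258, -0.021]
force: [-0.3, 3.9, 1.8]
opening: -0.0001
finger_force: 1.7
```

Call:
send_rows(deltas=[{"gripper":-1,"dx":0,"dy":0,"dz":0.0015,"rx":0,"ry":0,"rz":0},{"gripper":-1,"dx":0,"dy":0,"dz":0,"rx":0,"ry":0,"rz":0}])

```text
time_s: 15.62
tool_pos: [0.5258, -0.1326, 0.4566]
orientation: [0.076, 0.963, -0.258, -0.02]
force: [-0.1, 4.1, 2.1]
opening: 0.0001
finger_force: 2.1
```

Call:
send_rows(deltas=[{"gripper":-1,"dx":0,"dy":0,"dz":0.001,"rx":0,"ry":0,"rz":0},{"gripper":-1,"dx":0,"dy":0,"dz":0,"rx":0,"ry":0,"rz":0}])

```text
time_s: 15.78
tool_pos: [0.5257, -0.1331, 0.4558]
orientation: [0.076, 0.963, -0.258, -0.02]
force: [0.2, 4.6, 3.1]
opening: -0.0
finger_force: 2.4
```

Call:
send_rows(deltas=[{"gripper":-1,"dx":0,"dy":0,"dz":0.0012,"rx":0,"ry":0,"rz":0},{"gripper":-1,"dx":0,"dy":0,"dz":0,"rx":0,"ry":0,"rz":0}])

```text
time_s: 15.95
tool_pos: [0.5256, -0.1333, 0.4557]
orientation: [0.076, 0.963, -0.258, -0.02]
force: [-2.3, 11.2, 10.2]
opening: -0.0
finger_force: 7.0
```

Call:
send_rows(deltas=[{"gripper":-1,"dx":0,"dy":0,"dz":0.0008,"rx":0,"ry":0,"rz":0},{"gripper":-1,"dx":0,"dy":0,"dz":0,"rx":0,"ry":0,"rz":0}])

```text
time_s: 16.12
tool_pos: [0.5255, -0.1334, 0.4556]
orientation: [0.076, 0.963, -0.258, -0.02]
force: [-3.5, 15.5, 15.5]
opening: 0.0001
finger_force: 10.3
```

The green button has bottomed out too. Backing off and checking the cup and buttons numerically before handing in.

Call:
send_rows(deltas=[{"gripper":-1,"dx":0,"dy":0,"dz":-0.006,"rx":0,"ry":0,"rz":0},{"gripper":-1,"dx":0,"dy":0,"dz":-0.015,"rx":0,"ry":0,"rz":0},{"gripper":-1,"dx":0,"dy":0,"dz":-0.03,"rx":0,"ry":0,"rz":0},{"gripper":-1,"dx":0,"dy":0,"dz":-0.03,"rx":0,"ry":0,"rz":0},{"gripper":-1,"dx":0,"dy":0,"dz":-0.02,"rx":0,"ry":0,"rz":0},{"gripper":-1,"dx":0,"dy":0,"dz":0,"rx":0,"ry":0,"rz":0},{"gripper":-1,"dx":0,"dy":0,"dz":0,"rx":0,"ry":0,"rz":0}])

```text
time_s: 16.7
tool_pos: [0.5335, -0.0842, 0.5416]
orientation: [0.075, 0.963, -0.258, -0.02]
force: [0.3, -0.1, 0.2]
opening: 0.0002
finger_force: 0.0
```

Run:
```python
from cupfit import *
import pickle
np.set_printoptions(precision=4,suppress=True)
C=pickle.load(open('c.pkl','rb'));c=cam('scene');d=cam('side')
print(cupfit(c,proj(c,[.5152,-.2015,.13])[0],(.5152,-.2015),.085))
for nm,a in(('scene',c),('side',d)):
    hsv=cv2.cvtColor(a['img'],cv2.COLOR_RGB2HSV)
    for k,lo,hi,p in(('r',(0,150,90),(8,255,255),(.4675,-.2112,.306)),('g',(55,120,60),(85,255,255),(.512,-.218,.306)),('b',(105,150,90),(128,255,255),(.556,-.226,.306))):
        N,l,s,ce=cv2.connectedComponentsWithStats(cv2.inRange(hsv,lo,hi));q=proj(a,p)[0];i=1+np.argmin(np.linalg.norm(ce[1:]-q,axis=1));print(nm,k,ce[i],s[i,4])
    # bystander changes
    df=(np.abs(a['img'].astype(int)-C[nm]['img']).sum(2)>90).astype(np.uint8)
    for t,P in dict(yellow=(.459,-.047,.03),teal=(.363,-.003,.043),purple=(.703,-.043,.06),smallor=(.597,.12,.033),mouse=(.415,.091,.01),white=(.448,.241,.046),jar=(.589,.239,.044),carton=(.77,.094,.098),tape=(.745,.19,.01),stapler=(.705,.347,.02),pod=(.767,-.187,.05)).items():
        x,y=proj(a,P)[0].astype(int);print(t,df[y-10:y+11,x-10:x+11].sum(),end='; ')
    print()
```

```text
(array([ 0.5147, -0.2043]), np.float64(14.0), np.uint64(478))
scene r [244.9828 122.3793] 58
scene g [232.8462 125.2   ] 65
scene b [220.1579 128.3684] 57
yellow 62; teal 155; purple 11; smallor 0; mouse 301; white 0; jar 0; carton 0; tape 0; stapler 0; pod 0; 
side r [305.1765 232.6078] 102
side g [320.4904 222.9712] 104
side b [335.7889 214.1222] 90
yellow 68; teal 75; purple 0; smallor 0; mouse 327; white 0; jar 0; carton 213; tape 0; stapler 0; pod 176;
```

Run:
```python
from h import *
import pickle
C=pickle.load(open('c.pkl','rb'))
for n in('scene','side'):
    c=cam(n);print(n,[(np.round(d['pixel'],1).tolist(),round(d['conf'],2)) for d in spot_in(n,'mouse')],'before approx',proj(C[n],[.415,.091,.011]))
```

```text
scene [([303.6, 231.5], 0.94)] before approx [[305.28301749 230.93330175]]
side [([209.8, 245.2], 0.8)] before approx [[211.18755579 243.8049328 ]]
```

The mouse is where it was, so the change I saw there was the arm's shadow.

```bash
python3 -c "
from cell import manip
print(manip.sign_off())"
```

```text
the job is handed in; nothing more can be done
None
```

I set the orange cup upright on the cup rest and let go of it, about 3 mm from centre by the last camera fit. I then pressed the blue button and after it the green one, each fully down and back up, left the red button alone, and handed in the job at about 17 s.

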